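Fit a tube block into the block heater

ROBOT

A 6-joint arm with a two-finger parallel gripper is mounted at the origin on the work surface. World frame = base frame: x ahead of the robot, y to its left, z up, the work surface at z = 0. Lengths are in m, angles in rad, forces in N, time in s.
With the tool pointing down it reaches from about 0.3 to 0.775 m from the base axis. Payload 14.6 kg.
Tool frame: the origin (TCP) lies at the very end of the fingers, on their centre line; the grasp point (between the pads) lies 19 mm behind it (arm.pinch_z is the z of the grasp point in the tool frame, in m); z points along the fingers, y is the line along which they close (so a half turn about z gives the same grasp; the last joint's range is limited). The gripper opens to 94 mm and grips with 3 to 60 N. Pads are 16 mm wide; open, the fingers measure 119 mm over their backs; the gripper's body (75 mm by 177 mm) begins 78 mm behind the grasp point.
Start: joints at [-1.224, 0.3, 1.521, -0, 1.321, -0.067], TCP at [0.221, -0.504, 0.205] pointing down, gripper open.
Joint ranges: [-3.03, 3.03], [-0.79, 2.21], [0.23, 2.52], [-1.04, 4.18], [0, 3.07], [-2.55, 2.55]. Speed limits (rad/s): [2.22, 2.22, 2.57, 3.14, 3.14, 3.14].

INTERFACE

Orientations are given as a 3x3 rotation matrix whose columns are the frame's x, y, z axes.
In Python, from cell import arm gives the robot as it stands.
- The arm moves only by the tool servo_tool, never from a script. Its argument "commands" is a list of rows, each a list of 6 numbers: the shift along the tool's x, y, z in m, then the turn, a rotation vector about the tool's x, y, z in rad. In form: [[dx, dy, dz, wx, wy, wz], ...]. A call has exactly 8 rows; each row is the pose to reach, as a shift and turn from the pose commanded when the call began, along the tool's axes at that moment; what a row does not reach only later rows make up. A row lasts 1/10 s, in which the tool goes at most 50 mm and 8.59 degrees, less where a joint would pass 70% of its speed; a pose out of reach is approached as far as the arm can. A call with a gripper value outside its range is refused whole. "grip" is the finger opening in m, from 0 to 0.094, set as the call begins (left out, the last holds). The fingers move at their own pace and stop on an object; the grip force is fixed at half the most. Time passes only in rows, so rows that repeat a pose let the fingers close, or fill a call up. It gives the time, the measured TCP pose, the force, the opening and the grip force at its end, in the units of the state.
- arm.state(): the state, without advancing time (a new reading comes with each control period).
- arm.get_image(name): name is "scene" or "top" or "wrist"; returns (picture, depth): 400x640x3 uint8, red, green, blue; 400x640 float32, m along the optical axis (not along the pixel's ray), 0 where there is no reading.
- arm.get_calibration(name): a dict with "fov_y" (degrees; the focal length in pixels is half the picture's height over the tangent of half this angle, whatever the lens; pixels are square), "cx", "cy" (the principal point, pixels), "world_from_camera" (4x4, takes a point from camera to world coordinates); the wrist camera has in their place "tool_from_camera" (4x4, takes a point from camera to tool coordinates, whose origin is the TCP and whose axes are the flange's). Camera axes: x right, y up, looking along -z (the intrinsics and any distortion apply to the point x, -y, -z); pixel columns grow to the right and rows downward; lengths in m; the calibration is good to about 2 mm. A picture is of the moment at which its call begins: read the wrist's pose just before it. get_calibration takes no time and is no camera call.
- arm.hand_in(): hands the job in; it is judged then, once.
The state is a dict: "clock": time; "qpos": joint angles; "joint_velocities": joint speeds; "tau": joint torques, N m; "position": TCP position; "ee_rot": TCP orientation; "force": force on the tool from outside, world axes, zero at the start; "ft_torque": the same for the moment, N m; "gripper_width": finger opening in m; "gripper_force": force on a finger pad.
Only numpy, scipy, OpenCV 4.12 (cv2) and the standard library are available. Lean on these libraries where they do the work, as an engineer would, in place of code of your own. Each camera call takes 0.05 s, during which the arm holds its last target. There are 200 camera calls.

TASK

Fit the green tube block into the block heater. It is parked in the dock with only its tongue showing, so draw it out by the tongue, lay it flat on the bench clear of the dock and let go, then take it by its white rib, tip the tongue down under the heater's blue lip and level the block into the cavity until it lies flat on the cavity floor. Leave the orange block and everything else on the bench where they are, and let go.

Things in the scene. Friction and masses are not known exactly. Their poses are not given: they have to be found in the camera images.
- block: Green tube block, about 0.2 kg. Body 90 (x) x 58 (y) x 22 (z) mm; origin at the centre of its underside, z up when lying flat. A tongue sticks out of its -x end and a white rib stands on its top. The black dots are flat well marks. It starts lying on the bench in one of the dock's two bays, heading as the dock, its origin near the dock's x = 0, its tongue out of the mouth.
- tongue_tip (a point): Middle of the free end face of the green block's tongue, at x = -75, z = 11 mm in the block's frame. The tongue is 30 mm long (x = -75 to -45 mm), 30 mm wide in y and 10 mm thick (z = 6 to 16 mm).
- rib (a point): Centre of the green block's white grip rib, at x = 4, z = 34 mm in the block's frame. The rib runs across the block: 44 mm long in y, 12 mm thick in x, 24 mm tall (z = 22 to 46 mm).
- spare: Orange tube block of the same shape and frame, in the other bay of the dock: to be left alone.
- dock: Dock fixed to the bench: two roofed bays side by side, 63 mm wide, centre lines at y = +36.6 and -36.6 mm, open at the -x end only. The blocks lie straight on the bench in it. Origin on the bench midway between the bays. Walls and roof span x = -45 to 63 mm, y = -77 to 77 mm; roof underside 52 mm, top 58 mm above the bench.
- mouth (a point): Middle of the dock's mouth edge, on the bench between the two bays, at x = -45 mm in the dock's frame; same axes. A block must come straight out along -x by 110 mm before it is raised or turned.
- heater: White block heater fixed to the bench, outline x = -105 to 75 mm, y = -85 to 60 mm, origin on the bench. In its top is a cavity, floor at z = 40 mm, y = -31.5 to 31.5 mm, x = -76.75 to 46.75 mm. Side walls and the +x end wall rise 16 mm above that floor. The blue end wall at -x rises 25.5 mm and carries the lip. A flat display lies on the -y strip of the top.
- seat (a point): Point on the heater's cavity floor (z = 40 mm) where the block's origin belongs; same axes as the heater. The seated block has this frame's heading, with about 1.75 mm of play each way in x and 2.5 mm in y.
- lip (a point): Middle of the free lower edge of the heater's blue lip, at x = -60, z = 59.5 mm in the heater's frame. The lip overhangs the cavity from x = -76.75 to -60 mm over its full width, underside 19.5 mm and top 25.5 mm above the cavity floor. The block's tongue belongs under it.
- tuberack: Small lilac tube rack, loose, 85 x 55 x 28 mm, origin under its centre.
- jar: Glass jar with black lid, loose, 62 mm across, 96 mm tall, origin under its centre.
- timer: White timer lying flat, loose, 65 x 60 x 18 mm, origin under its centre.
- tipbox: White and teal tip box, loose, 82 (x) x 122 (y) x 65 mm, origin under its centre.
- tuberack_large: Large orange tube rack with purple-capped tubes, loose, 70 (x) x 190 (y) x 100 mm, origin under its centre.
- bottle: White bottle with blue cap, loose, 60 mm across, 130 mm tall, origin under its centre.
There are look-alikes about, which are no part of the job. Leave any red look-alike of the dock alone.

How it is judged:
On the way:
1. the green block is out of the dock, lies flat on the bench and is let go (horizontal distance between block and dock above 0.1 m and height (world z) of block below 0.004 m and angle between block's own z axis and vertical below 0.05 rad and contact force between the fingers and block below 0.1 N and linear speed of block below 0.02 m/s), for 0.15 s.
At the end, for the whole second after the job is handed in: The green block lies released and at rest in the heater's cavity: its origin within 6 mm of the seat sideways and at most 2.5 mm above the cavity floor, level within 0.03 rad, heading within 0.08 rad of the heater's, its tongue at least 6 mm under the blue lip (horizontal distance between block and seat below 0.006 m and z of block in the frame of seat between -0.002 and 0.0025 m and angle between block's own z axis and vertical below 0.03 rad and angle between the x axis of block and the x axis of heater, either way round below 0.08 rad and x of tongue_tip in the frame of seat below -0.066 m and linear speed of block below 0.01 m/s); the robot touches nothing.
It fails at once if the orange block is moved more than 20 mm or tipped (distance of spare from where it was at the start of the episode above 0.02 m or angle between spare's own z axis and vertical above 0.2 rad).
It fails at once if the small lilac tube rack, jar or timer is moved more than 20 mm or tipped (distance of any of tuberack, jar, timer from where it was at the start of the episode above 0.02 m or angle between any of tuberack, jar, timer's own z axis and vertical above 0.2 rad).
It fails at once if the tip box, large tube rack or bottle is moved more than 20 mm or tipped (distance of any of tipbox, tuberack_large, bottle from where it was at the start of the episode above 0.02 m or angle between any of tipbox, tuberack_large, bottle's own z axis and vertical above 0.2 rad).
It also fails if it takes over 58 s, if anything falls off the work surface, if the arm or the gripper's body presses on something with over 40 N, if the wrist force passes 120 N, or if a joint passes its speed limit or range.

## Working session

There is one attempt and no reset: what is moved stays moved. The work goes in short steps, Python scripts to look and compute and a tool call to move; the robot and the scene stay as the last step left them, time stands still between calls to the robot, and variables do not carry over. Pictures are saved under pics/ and viewed, at most 10 in all, crops included, and the job is handed in when it is done.

Besides the shell and the picture viewer there is one more tool, called in YAML: its name, and indented under it one key for each argument. servo_tool: Moves the arm, as the interface text tells. Its arguments: {"type":"object","properties":{"commands":{"type":"array"},"grip":{"type":"number"}},"required":["commands"]}

```bash
mkdir -p pics
cat > h.py <<'E'
import numpy as np, cv2
from cell import arm
def look(n,save=None):
    s=arm.state(); im,d=arm.get_image(n); c=arm.get_calibration(n)
    if n=="wrist":
        T=np.eye(4);T[:3,:3]=s["ee_rot"];T[:3,3]=s["position"];M=T@np.array(c["tool_from_camera"])
    else: M=np.array(c["world_from_camera"])
    if save: cv2.imwrite(f"pics/{save}.png",im[...,::-1]); np.savez(f"pics/{save}.npz",im=im,d=d,M=M,f=200/np.tan(np.radians(c["fov_y"])/2),cx=c["cx"],cy=c["cy"])
    return im,d,M,c
def load(n): return np.load(f"pics/{n}.npz")
def pts(L,uv,z=None):
    """pixels -> world; onto plane z, or by depth"""
    uv=np.atleast_2d(uv).astype(float); M=L["M"]
    r=np.c_[(uv[:,0]-L["cx"])/L["f"],-(uv[:,1]-L["cy"])/L["f"],-np.ones(len(uv))]
    if z is None:
        dd=L["d"][uv[:,1].astype(int),uv[:,0].astype(int)]
        return (r*dd[:,None])@M[:3,:3].T+M[:3,3]
    w=r@M[:3,:3].T
    return M[:3,3]+w*((z-M[2,3])/w[:,2])[:,None]
E
python3 - <<'E'
from h import *
for n in("scene","top"):
    im,d,M,c=look(n,n+"0"); print({k:v for k,v in c.items()})
print(arm.get_calibration("wrist"))
s=arm.state();print(s["clock"],s["ee_rot"])
E
```

```text
{'fov_y': 50.19842032449706, 'cx': 322.45606605818784, 'cy': 194.3344821845146, 'world_from_camera': array([[ 5.93476370e-01, -5.45566896e-01,  5.91728451e-01,
         1.25684627e+00],
       [ 8.04850965e-01,  4.03062820e-01, -4.35609098e-01,
        -4.77273296e-01],
       [-8.49834580e-04,  7.34776921e-01,  6.78308303e-01,
         8.33643909e-01],
       [ 0.00000000e+00,  0.00000000e+00,  0.00000000e+00,
         1.00000000e+00]])}
{'fov_y': 57.19628590479378, 'cx': 320.4111861941252, 'cy': 200.06916384492305, 'world_from_camera': array([[ 9.38493372e-05,  9.91241861e-01, -1.32058940e-01,
         4.19564050e-01],
       [-9.99846646e-01, -2.21962316e-03, -1.73711703e-02,
        -9.06088707e-05],
       [-1.75121523e-02,  1.32040319e-01,  9.91089642e-01,
         1.07622308e+00],
       [ 0.00000000e+00,  0.00000000e+00,  0.00000000e+00,
         1.00000000e+00]])}
{'fov_y': 58.86057634370798, 'cx': 313.2663597256404, 'cy': 204.17207474598897, 'tool_from_camera': array([[-1.00212197e-03,  9.73005122e-01,  2.30781342e-01,
         6.63828076e-02],
       [ 9.99999498e-01,  9.80318500e-04,  2.09144068e-04,
         3.41154358e-04],
       [-2.27409704e-05,  2.30781436e-01, -9.73005616e-01,
        -1.78529618e-01],
       [ 0.00000000e+00,  0.00000000e+00,  0.00000000e+00,
         1.00000000e+00]])}
0.1 [[ 9.15613787e-01  4.02058795e-01 -3.42986527e-04]
 [ 4.02058936e-01 -9.15613305e-01  9.41626269e-04]
 [ 6.45460955e-05 -1.00006679e-03 -9.99999498e-01]]
```

View pics/top0.png

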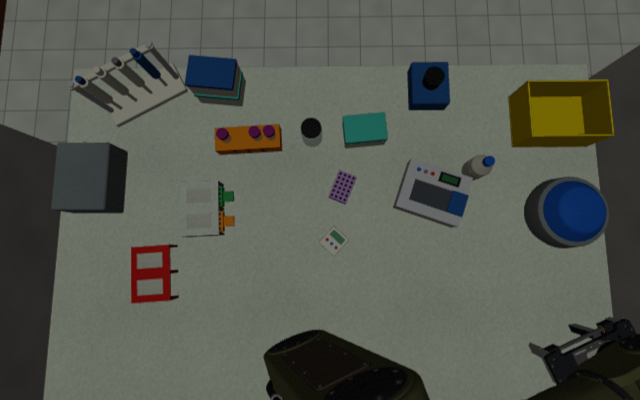

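View pics/scene0.png

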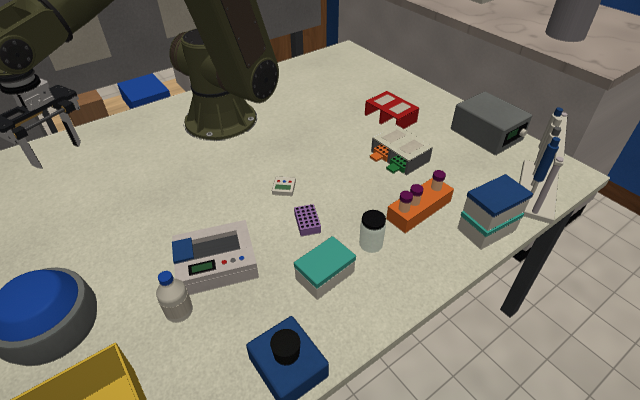

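The top view shows the white dock at about (203,208), mouth to the right, with the green tongue at (228,196) and the orange tongue at (228,221). The red look-alike dock is at (150,273). The heater is at (435,193) with its blue lip at (457,203). The tube rack is at (343,187), the timer at (335,240) and the bottle at (482,166).

Candidates for the green tongue are green (228,196), orange (228,221), the timer display (337,236) and the heater display (450,179). I choose (228,196), because it is green and sticks out of the white dock.

Run:
```python
from h import *
L=load("top0"); im=L["im"]; hsv=cv2.cvtColor(im,cv2.COLOR_RGB2HSV)
vv,uu=np.mgrid[0:400,0:640]; P=pts(L,np.c_[uu.ravel(),vv.ravel()]).reshape(400,640,3)
def rect(m,name):
    p=P[m]; r=cv2.minAreaRect((p[:,:2]*1000).astype(np.float32)); print(name,len(p),r,"z",np.percentile(p[:,2],[5,50,95]).round(4))
def box(u0,u1,v0,v1):
    m=np.zeros((400,640),bool); m[v0:v1,u0:u1]=1; return m
g=cv2.inRange(hsv,(45,100,40),(85,255,255))>0
o=cv2.inRange(hsv,(8,150,80),(20,255,255))>0
rect(g&box(215,245,180,235),"green"); rect(g&box(224,245,180,235),"gtongue");rect(o&box(215,245,180,235),"orange")
Z=P[...,2]
rect(box(170,235,170,245)&(Z>.048)&(Z<.068),"dockroof")
rect(box(385,480,150,235)&(Z>.045)&(Z<.072),"heater")
b=cv2.inRange(hsv,(100,120,40),(125,255,255))>0
rect(b&box(435,478,185,220)&(Z>.045)&(Z<.08),"lip")
rect(box(460,500,145,185)&(Z>.08),"bottle")
rect(box(325,362,165,210)&(Z>.015)&(Z<.05),"rack"); rect(box(315,352,222,258)&(Z>.01)&(Z<.04),"timer")
rect(box(300,324,115,140)&(Z>.08),"jar"); rect(box(210,285,120,160)&(Z>.03),"bigrack")
rect(box(335,395,105,150)&(Z>.03),"tipbox")
cv2.imwrite("pics/crop1.png",cv2.resize(im[160:260,160:290,::-1],None,fx=6,fy=6,interpolation=cv2.INTER_CUBIC))
```

```text
green 164 ((574.697265625, 296.633544921875), (60.96206283569336, 37.847652435302734), 4.372464656829834) z [0.0127 0.0172 0.0236]
gtongue 82 ((572.9713134765625, 289.81500244140625), (27.158588409423828, 24.295028686523438), 3.6474578380584717) z [0.0126 0.0155 0.0181]
orange 162 ((450.5335388183594, 167.22354125976562), (335.8847351074219, 54.717159271240234), 70.26090240478516) z [0.0121 0.0166 0.0236]
dockroof 2108 ((533.2034301757812, 359.41632080078125), (153.50689697265625, 110.0924301147461), 2.777547836303711) z [0.0546 0.0577 0.0606]
heater 2652 ((599.6754150390625, -317.28680419921875), (198.03128051757812, 198.08233642578125), 71.04747009277344) z [0.052  0.0562 0.0659]
lip 351 ((544.6385498046875, -359.0907897949219), (43.72590637207031, 61.09535598754883), 71.64691162109375) z [0.0619 0.0649 0.0681]
bottle 375 ((546.0313110351562, -218.8583984375), (55.0374641418457, 504.3477783203125), 26.361631393432617) z [0.0823 0.0973 0.1315]
rack 553 ((598.1832885742188, -45.07362747192383), (54.85836410522461, 84.72467803955078), 67.91593170166016) z [0.0244 0.0277 0.0309]
timer 473 ((442.08319091796875, -19.1749267578125), (59.82886505126953, 64.96980285644531), 47.931034088134766) z [0.0141 0.0174 0.0209]
jar 347 ((752.66162109375, 44.71601104736328), (55.436126708984375, 56.52492141723633), 81.02835845947266) z [0.0903 0.0955 0.0983]
bigrack 1653 ((643.362060546875, 120.51307678222656), (475.7023010253906, 179.52874755859375), 48.996376037597656) z [0.0423 0.0504 0.1009]
tipbox 1305 ((613.5733642578125, -90.72825622558594), (131.97119140625, 407.43426513671875), 82.90641784667969) z [0.0505 0.0643 0.0676]
```

View pics/crop1.png

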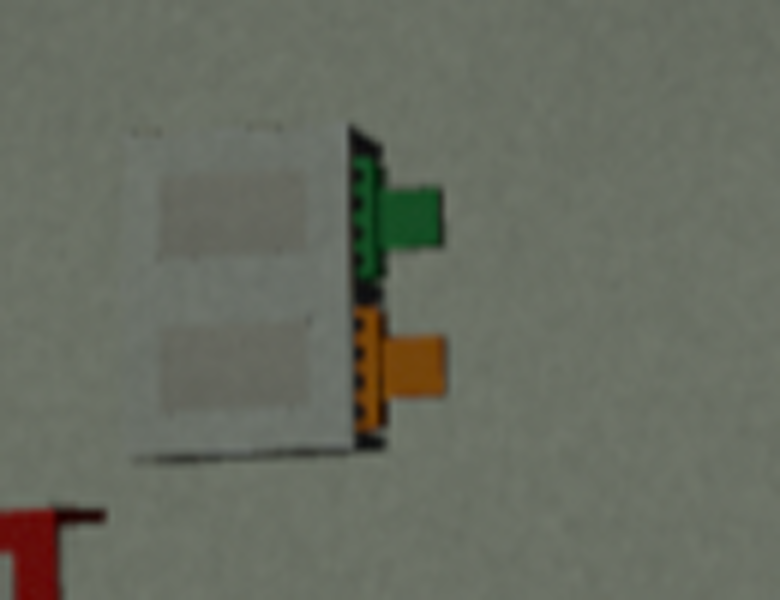

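The crop shows the white dock with the green tongue in the upper bay (about (228,196) in the full image) and the orange one below. The choice is confirmed. Next I plan the hover.

```bash
cat >> h.py <<'E'
from scipy.spatial.transform import Rotation as Ro
def Rt(yaw,tilt=0,axis="x"):
    """tool pointing down with tool x at yaw (deg), then turned by tilt (deg) about tool axis"""
    return (Ro.from_euler("z",yaw,degrees=True)*Ro.from_euler("x",180,degrees=True)*Ro.from_euler(axis,tilt,degrees=True)).as_matrix()
def plan(p,R):
    s=arm.state(); R0=np.array(s["ee_rot"])
    print("shift",(R0.T@(np.array(p)-s["position"])).round(4),"rot",Ro.from_matrix(R0.T@R).as_rotvec().round(4),"clock",s["clock"])
E
python3 -c "
from h import *
plan([.58,.26,.2],Rt(92.8))"
```

```text
shift [ 0.6356 -0.5546  0.0056] rot [-8.0000e-04 -7.0000e-04 -1.2059e+00] clock 0.1
```

servo_tool:
  commands:
    - [0.038,-0.033,0,0,0,-0.07]
    - [0.076,-0.066,0,0,0,-0.14]
    - [0.114,-0.099,0,0,0,-0.21]
    - [0.152,-0.132,0,0,0,-0.28]
    - [0.19,-0.165,0,0,0,-0.35]
    - [0.228,-0.198,0,0,0,-0.43]
    - [0.266,-0.231,0,0,0,-0.51]
    - [0.304,-0.264,0,0,0,-0.6]
  grip: 0.05

```text
clock: 0.9
position: [0.3925, -0.14, 0.2055]
ee_rot: [[0.526, 0.85, 0.0], [0.85, -0.526, -0.0], [-0.0, 0.0, -1.0]]
force: [1.0, -0.5, -0.2]
gripper_width: 0.0501
gripper_force: 0.0
```

```bash
python3 -c "
from h import *
plan([.58,.26,.2],Rt(92.8))"
```

```text
shift [ 0.4388 -0.051   0.0055] rot [ 2.000e-04  1.000e-04 -6.028e-01] clock 0.9
```

servo_tool:
  commands:
    - [0.05,-0.006,0,0,0,-0.08]
    - [0.1,-0.012,0,0,0,-0.16]
    - [0.15,-0.018,0,0,0,-0.24]
    - [0.2,-0.024,0,0,0,-0.32]
    - [0.25,-0.03,0,0,0,-0.4]
    - [0.3,-0.036,0,0,0,-0.48]
    - [0.35,-0.042,0,0,0,-0.56]
    - [0.39,-0.046,0.005,0,0,-0.603]

```text
clock: 1.7
position: [0.5599, 0.2159, 0.2005]
ee_rot: [[-0.05, 0.999, 0.0], [0.999, 0.05, 0.0], [0.0, 0.0, -1.0]]
force: [0.5, -0.4, 0.9]
gripper_width: 0.0503
gripper_force: 0.0
```

servo_tool:
  commands:
    - [0.024,0.04,0,0,0,0]
    - [0.046,0.01,0,0,0,0]
    - [0.046,0.01,0,0,0,0]
    - [0.046,0.01,0,0,0,0]
    - [0.046,0.01,0,0,0,0]
    - [0.046,0.01,0,0,0,0]
    - [0.046,0.01,0,0,0,0]
    - [0.046,0.01,0,0,0,0]

```text
clock: 2.5
position: [0.5673, 0.2594, 0.2008]
ee_rot: [[-0.045, 0.999, 0.0], [0.999, 0.045, 0.0], [0.0, 0.0, -1.0]]
force: [-0.4, 0.1, -0.9]
gripper_width: 0.0502
gripper_force: 0.0
```

```bash
python3 -c "
from h import *
look('wrist','w1')
look('top','top1')
s=arm.state();print(s['position'],s['ee_rot'],s['clock'],s['qpos'])"
```

```text
[0.56727209 0.25956273 0.20063351] [[-4.56900721e-02  9.98955636e-01  2.35242627e-04]
 [ 9.98955659e-01  4.56900495e-02  1.00836528e-04]
 [ 8.99829711e-05  2.39604181e-04 -9.99999967e-01]] 2.6 [3.70418622e-01 4.69695920e-01 1.29925152e+00 9.01506907e-06
 1.37238942e+00 3.24710873e-01]
```

View pics/w1.png

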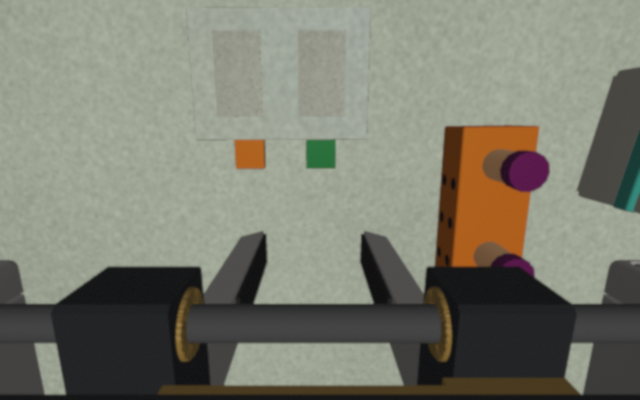

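The wrist view shows the dock at (280,75), the green tongue at (321,154), the orange tongue at (250,154) and the large rack at (490,195).

Run:
```python
from h import *
L=load("w1"); im=L["im"]; hsv=cv2.cvtColor(im,cv2.COLOR_RGB2HSV)
def rc(m,z,name):
    c=max(cv2.findContours(m,cv2.RETR_EXTERNAL,cv2.CHAIN_APPROX_NONE)[0],key=cv2.contourArea)
    p=pts(L,c[:,0],z); print(name,cv2.minAreaRect((p[:,:2]*1000).astype(np.float32)), "depth z",np.median(pts(L,c[:,0])[:,2]))
g=cv2.inRange(hsv,(45,90,30),(85,255,255)); rc(g,.016,"g")
o=cv2.inRange(hsv,(5,120,60),(22,255,255)); o[:,400:]=0; rc(o,.016,"o")
vv,uu=np.mgrid[0:400,0:640]; P=pts(L,np.c_[uu.ravel(),vv.ravel()]).reshape(400,640,3)
def rr(Q,m,n): print(n,m.sum(),cv2.minAreaRect((Q[m][:,:2]*1000).astype(np.float32)))
m=(P[...,2]>.05)&(P[...,2]<.066)&(uu<390)&(vv<150); rr(P,m,"roof")
L2=load("top1"); P=pts(L2,np.c_[uu.ravel(),vv.ravel()]).reshape(400,640,3); Z=P[...,2]
x,y=P[...,0],P[...,1]
rr(P,(Z>.1)&(Z<.14)&(y<-.3)&(y>-.6)&(x<.8)&(x>.5),"bottle")
m=(Z>.045)&(Z<.075)&(y<-.15)&(y>-.5)&(x<.75)&(x>.45)
k,lab,st,ce=cv2.connectedComponentsWithStats(m.astype(np.uint8)); i=1+np.argmax(st[1:,4])
m=cv2.morphologyEx((lab==i).astype(np.uint8),cv2.MORPH_OPEN,np.ones((9,9)))>0; rr(P,m,"heater"); print(np.median(Z[m]))
h2=cv2.cvtColor(L2["im"],cv2.COLOR_RGB2HSV); b=(cv2.inRange(h2,(100,120,40),(125,255,255))>0)&(Z>.05)&(Z<.08)&(uu>435)&(uu<480)&(vv>180); rr(P,b,"lip"); 
rr(P,(Z>.045)&(y<.35)&(y>.05)&(x>.62)&(x<.8),"bigrack")
```

```text
g ((898.6611328125, 287.8504638671875), (79.63573455810547, 22.168359756469727), 85.19341278076172) depth z 0.057152246836689596
o ((537.1381225585938, 8.845372200012207), (289.2602233886719, 9.86819839477539), 2.5385074615478516) depth z 0.3245133190301477
roof 23476 ((533.8736572265625, 361.6332702636719), (153.37278747558594, 108.09649658203125), 2.5577428340911865)
bottle 458 ((639.7723388671875, -565.1031494140625), (241.8761444091797, 214.1981964111328), 45.77397155761719)
heater 2316 ((577.704833984375, -301.05743408203125), (180.78981018066406, 146.0343475341797), 71.1646499633789)
0.05621051950290901
lip 351 ((544.8911743164062, -359.4252014160156), (43.010005950927734, 60.21907424926758), 71.14326477050781)
bigrack 1797 ((700.6367797851562, 184.82723999023438), (156.466796875, 275.8133239746094), 3.535381317138672)
```

Run:
```python
from h import *
L=load("w1"); hsv=cv2.cvtColor(L["im"],cv2.COLOR_RGB2HSV)
g=cv2.inRange(hsv,(45,90,30),(85,255,255)); g[:,:290]=0;g[:,350:]=0;g[:120]=0;g[185:]=0
c=max(cv2.findContours(g,cv2.RETR_EXTERNAL,cv2.CHAIN_APPROX_NONE)[0],key=cv2.contourArea)
print(cv2.boundingRect(c),cv2.minAreaRect((pts(L,c[:,0],.016)[:,:2]*1000).astype(np.float32)))
v,u=np.nonzero(cv2.erode(g,np.ones((5,5)))); print(np.median(pts(L,np.c_[u,v])[:,2]))
plan([.574,.285,.1],Rt(92.6))
```

```text
(307, 140, 28, 28) ((573.3085327148438, 292.6063537597656), (27.727630615234375, 27.345165252685547), 2.543055772781372)
0.015460389927490686
shift [0.0251 0.0079 0.1006] rot [ 0.0002 -0.0001  0.0003] clock 2.6
```

servo_tool:
  commands:
    - [0.03,0.0076,0.03,0,0,0]
    - [0.03,0.0076,0.07,0,0,0]
    - [0.03,0.0076,0.11,0,0,0]
    - [0.03,0.0076,0.14,0,0,0]
    - [0.03,0.0076,0.165,0,0,0]
    - [0.03,0.0076,0.185,0,0,0]
    - [0.03,0.0076,0.196,0,0,0]
    - [0.03,0.0076,0.196,0,0,0]

```text
clock: 3.4
position: [0.5728, 0.2898, 0.0032]
ee_rot: [[-0.046, 0.999, -0.002], [0.999, 0.046, -0.001], [-0.001, -0.002, -1.0]]
force: [0.5, -0.5, 0.2]
gripper_width: 0.0502
gripper_force: 0.0
```

servo_tool:
  commands:
    - [0,0,0,0,0,0]
    - [0,0,0,0,0,0]
    - [0,0,0,0,0,0]
    - [0,0,0,0,0,0]
    - [0,0,0,0,0,0]
    - [0,0,0,0,0,0]
    - [0,0,0,0,0,0]
    - [0,0,0,0,0,0]
  grip: 0.02

```text
clock: 4.2
position: [0.5739, 0.2903, 0.0055]
ee_rot: [[-0.046, 0.999, 0.001], [0.999, 0.046, 0.001], [0.0, 0.001, -1.0]]
force: [-1.1, -1.1, 6.4]
gripper_width: 0.0302
gripper_force: 30.0
```

servo_tool:
  commands:
    - [-0.01,0,0,0,0,0]
    - [-0.03,0,0,0,0,0]
    - [-0.05,0,0,0,0,0]
    - [-0.07,0,0,0,0,0]
    - [-0.09,0,0,0,0,0]
    - [-0.11,0,0,0,0,0]
    - [-0.13,0,0,0,0,0]
    - [-0.145,0,0,0,0,0]

```text
clock: 5.0
position: [0.5806, 0.1444, 0.0054]
ee_rot: [[-0.045, 0.999, 0.002], [0.999, 0.045, 0.001], [0.001, 0.002, -1.0]]
force: [-0.2, 3.8, 6.1]
gripper_width: 0.0295
gripper_force: 30.0
```

servo_tool:
  commands:
    - [-0.015,0,0,0,0,0]
    - [-0.02,0,0,0,0,0]
    - [-0.02,0,0,0,0,0]
    - [-0.02,0,0,0,0,0]
    - [-0.02,0,0,0,0,0]
    - [-0.02,0,0,0,0,0]
    - [-0.02,0,0,0,0,0]
    - [-0.02,0,0,0,0,0]

```text
clock: 5.8
position: [0.5817, 0.1242, 0.0055]
ee_rot: [[-0.046, 0.999, 0.002], [0.999, 0.046, -0.001], [-0.001, 0.002, -1.0]]
force: [0.2, -5.9, 9.2]
gripper_width: 0.0297
gripper_force: 30.0
```

servo_tool:
  commands:
    - [0,0,0,0,0,0]
    - [0,0,0,0,0,0]
    - [0,0,0,0,0,0]
    - [0,0,-0.03,0,0,0]
    - [0,0,-0.08,0,0,0]
    - [0,0,-0.13,0,0,0]
    - [0,0,-0.18,0,0,0]
    - [0,0,-0.19,0,0,0]
  grip: 0.05

```text
clock: 6.6
position: [0.5826, 0.1256, 0.2006]
ee_rot: [[-0.046, 0.999, 0.009], [0.999, 0.046, 0.001], [0.001, 0.009, -1.0]]
force: [0.2, -0.3, 0.3]
gripper_width: 0.0499
gripper_force: 0.0
```

```bash
python3 -c "
from h import *
look('wrist','w2')
s=arm.state();print(s['position'],s['ee_rot'],s['clock'],s['qpos'])"
```

```text
[0.58229733 0.12553327 0.19913589] [[-4.61285277e-02  9.98912593e-01  6.76686677e-03]
 [ 9.98935218e-01  4.61222480e-02  1.08122173e-03]
 [ 7.67942891e-04  6.80953670e-03 -9.99976520e-01]] 6.65 [1.50827734e-01 4.02723283e-01 1.39773378e+00 5.36750737e-05
 1.33428304e+00 1.04673035e-01]
```

View pics/w2.png

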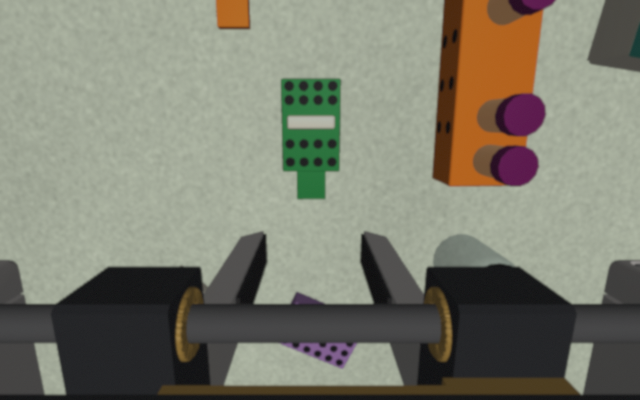

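The wrist view shows the green block flat and out of the dock at (311,125), with its rib at (311,122) and its tongue at (311,185). The orange block is still at (233,12).

Run:
```python
from h import *
L=load("w2"); hsv=cv2.cvtColor(L["im"],cv2.COLOR_RGB2HSV)
def bx(m,z,n):
    m=m.copy();m[:,:270]=0;m[:,350:]=0;m[:70]=0;m[205:]=0
    c=max(cv2.findContours(m,cv2.RETR_EXTERNAL,cv2.CHAIN_APPROX_NONE)[0],key=cv2.contourArea)
    v,u=np.nonzero(cv2.erode(m,np.ones((3,3))))
    print(n,cv2.boundingRect(c),cv2.minAreaRect((pts(L,c[:,0],z)[:,:2]*1000).astype(np.float32)),"z",np.median(pts(L,np.c_[u,v])[:,2]))
g=cv2.inRange(hsv,(45,90,30),(85,255,255))
b=g.copy(); b[168:]=0; bx(b,.022,"body"); t=g.copy(); t[:172]=0; bx(t,.016,"tongue")
w=cv2.inRange(hsv,(0,0,110),(180,60,255)); w[:112]=0;w[132:]=0;w[:,:284]=0;w[:,338:]=0; bx(w,.046,"rib")
```

```text
body (282, 79, 58, 89) ((578.6364135742188, 187.81851196289062), (55.72297668457031, 84.37423706054688), 2.6382737159729004) z 0.021386018405392504
tongue (298, 172, 27, 26) ((581.7260131835938, 126.65857696533203), (27.229280471801758, 26.354198455810547), 2.486989736557007) z 0.01538565766963268
rib (287, 115, 48, 14) ((578.41845703125, 190.484130859375), (43.169898986816406, 11.594416618347168), 2.5781500339508057) z 0.045282664739352496
```

servo_tool:
  commands:
    - [0.02,-0.001,0,0,0,0.14]
    - [0.04,-0.001,0,0,0,0.28]
    - [0.065,-0.001,0,0,0,0.42]
    - [0.065,-0.001,0.01,0,0,0.56]
    - [0.065,-0.001,0.02,0,0,0.7]
    - [0.065,-0.001,0.03,0,0,0.84]
    - [0.065,-0.001,0.04,0,0,0.98]
    - [0.065,-0.001,0.05,0,0,1.12]

```text
clock: 7.45
position: [0.5763, 0.19, 0.142]
ee_rot: [[0.882, 0.472, -0.003], [0.472, -0.882, -0.001], [-0.003, -0.001, -1.0]]
force: [0.6, 0.4, 0.7]
gripper_width: 0.0502
gripper_force: 0.0
```

servo_tool:
  commands:
    - [0,0,0.01,0,0,0.14]
    - [0,0,0.02,0,0,0.28]
    - [0,0,0.03,0,0,0.42]
    - [0,0,0.03,0,0,0.45]
    - [0,0,0.03,0,0,0.45]
    - [0,0,0.03,0,0,0.45]
    - [0,0,0.03,0,0,0.45]
    - [0,0,0.03,0,0,0.45]

```text
clock: 8.25
position: [0.5771, 0.1902, 0.1147]
ee_rot: [[0.999, 0.048, 0.0], [0.048, -0.999, 0.0], [0.0, -0.0, -1.0]]
force: [-1.6, 0.3, -0.7]
gripper_width: 0.0501
gripper_force: 0.0
```

```bash
python3 -c "
from h import *
plan([.5784,.1905,.026],Rt(2.58)); s=arm.state();print(s['position'],s['qpos'])"
```

```text
shift [ 0.0012 -0.0002  0.0887] rot [-0.0001 -0.0005  0.003 ] clock 8.25
[0.57712171 0.19019136 0.1147208 ] [ 2.58078711e-01  5.10003568e-01  1.44602548e+00 -9.24994937e-06
  1.18508383e+00  1.78088989e+00]
```

servo_tool:
  commands:
    - [0.001,0,0.03,0,0,0.003]
    - [0.001,0,0.06,0,0,0.003]
    - [0.001,0,0.08,0,0,0.003]
    - [0.001,0,0.086,0,0,0.003]
    - [0.001,0,0.089,0,0,0.003]
    - [0.001,0,0.089,0,0,0.003]
    - [0.001,0,0.089,0,0,0.003]
    - [0.001,0,0.089,0,0,0.003]

```text
clock: 9.05
position: [0.5785, 0.1903, 0.0264]
ee_rot: [[0.999, 0.044, 0.001], [0.044, -0.999, 0.0], [0.001, -0.0, -1.0]]
force: [0.3, -0.3, -0.3]
gripper_width: 0.05
gripper_force: 0.0
```

servo_tool:
  commands:
    - [0,0,0,0,0,0]
    - [0,0,0,0,0,0]
    - [0,0,0,0,0,0]
    - [0,0,0,0,0,0]
    - [0,0,0,0,0,0]
    - [0,0,0,0,0,0]
    - [0,0,0,0,0,0]
    - [0,0,0,0,0,0]
  grip: 0.005

```text
clock: 9.85
position: [0.578, 0.1902, 0.0255]
ee_rot: [[0.999, 0.044, -0.0], [0.044, -0.999, 0.0], [0.0, -0.0, -1.0]]
force: [0.0, 0.4, 0.5]
gripper_width: 0.0116
gripper_force: 30.0
```

servo_tool:
  commands:
    - [0,0,-0.02,0,0,0]
    - [0,0,-0.05,0,0,0]
    - [0,0,-0.08,0,0,0]
    - [0,0,-0.11,0,0,0]
    - [0,0,-0.14,0,0,0]
    - [0,0,-0.16,0,0,0]
    - [0,0,-0.16,0,0,0]
    - [0,0,-0.16,0,0,0]

```text
clock: 10.65
position: [0.5777, 0.1901, 0.1844]
ee_rot: [[0.999, 0.044, -0.001], [0.044, -0.999, -0.0], [-0.001, 0.0, -1.0]]
force: [-0.6, -0.3, -2.5]
gripper_width: 0.012
gripper_force: 30.0
```

Run:
```python
from h import *
look('wrist','w3')
s=arm.state();print(s['position'],s['ee_rot'],s['clock'],s['gripper_width'])
a=np.radians(71.16);x=np.array([np.cos(a),np.sin(a),0]);o=np.array([.5707,-.2828,0])
plan(list((o+.030*x+.004*x)[:2])+[.17],Rt(71.16-90))
```

```text
[0.57743078 0.19005502 0.18367553] [[ 9.99037939e-01  4.37937769e-02 -2.30244434e-03]
 [ 4.37925392e-02 -9.99040475e-01 -5.85264964e-04]
 [-2.32586605e-03  4.83872019e-04 -9.99997178e-01]] 10.7 0.011914921889793902
shift [-0.015   0.4404  0.0139] rot [0.0009 0.0022 0.3726] clock 10.7
```

View pics/w3.png

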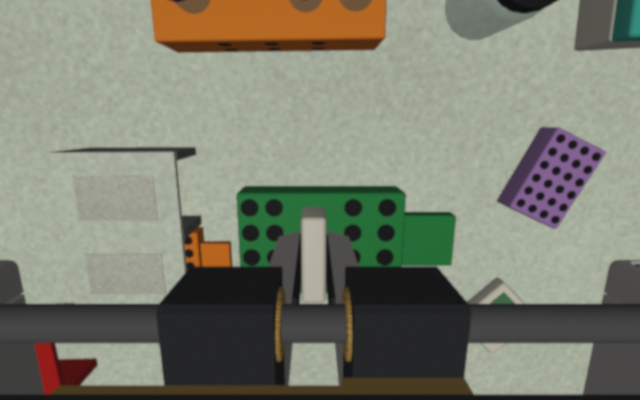

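The wrist view shows the block held level by its rib at (313,230), with the tongue to the right at (428,238). Next I head towards the heater and look again on the way.

servo_tool:
  commands:
    - [0,0.03,0,0,0,0.04]
    - [0,0.07,0,0,0,0.09]
    - [0,0.11,0,0,0,0.14]
    - [0,0.15,0,0,0,0.19]
    - [0,0.19,0,0,0,0.24]
    - [0,0.23,0,0,0,0.29]
    - [0,0.26,0,0,0,0.34]
    - [0,0.28,0,0,0,0.372]

```text
clock: 11.5
position: [0.5896, -0.0917, 0.1835]
ee_rot: [[0.945, -0.326, -0.003], [-0.326, -0.945, 0.0], [-0.003, 0.001, -1.0]]
force: [-0.0, 0.6, -2.9]
gripper_width: 0.0116
gripper_force: 30.0
```

servo_tool:
  commands:
    - [0,0,-0.01,0,0,0]
    - [0,0,-0.02,0,0,0]
    - [0,0,-0.02,0,0,0]
    - [0,0,-0.02,0,0,0]
    - [0,0,-0.02,0,0,0]
    - [0,0,-0.02,0,0,0]
    - [0,0,-0.02,0,0,0]
    - [0,0,-0.02,0,0,0]

```text
clock: 12.3
position: [0.5902, -0.0894, 0.2053]
ee_rot: [[0.947, -0.322, -0.0], [-0.322, -0.947, 0.0], [-0.0, 0.0, -1.0]]
force: [0.6, 0.9, -2.6]
gripper_width: 0.0119
gripper_force: 30.0
```

Run:
```python
from h import *
look('wrist','w4'); look('top','top2')
s=arm.state();print(s['position'],s['ee_rot'],s['clock'],s['gripper_width'])
```

```text
[ 0.59026511 -0.08951222  0.20537743] [[ 9.46625308e-01 -3.22336030e-01 -9.64069087e-05]
 [-3.22336031e-01 -9.46625313e-01  8.58364509e-06]
 [-9.40280383e-05  2.29499246e-05 -9.99999995e-01]] 12.4 0.011701894884486697
```

View pics/w4.png

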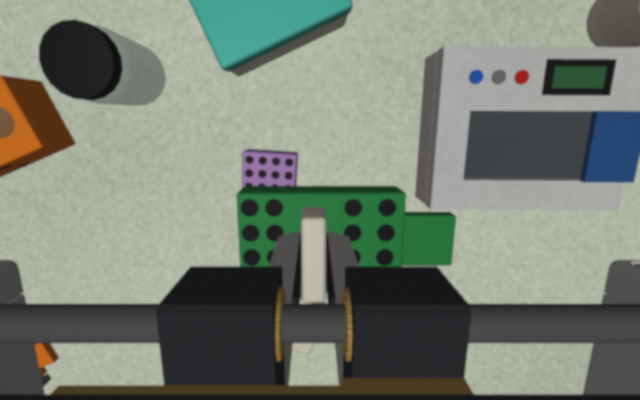

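The wrist view shows the heater's +x end with its rim corner at (443,47). The cavity spans columns 467–590 and rows 112–180, and the lip's free edge is at column 588.

Run:
```python
from h import *
vv,uu=np.mgrid[0:400,0:640]
a=np.radians(71.16);X=np.array([np.cos(a),np.sin(a)]);Y=np.array([-X[1],X[0]]);o=np.array([.5707,-.2828])
L=load("w4")
P=pts(L,np.c_[uu.ravel(),vv.ravel()]).reshape(400,640,3); Z=P[...,2]
rim=(Z>.05)&(Z<.061)&(uu>410)&(vv<260)
Q=P[...,:2]-o; hx=Q@X*1000; hy=Q@Y*1000
# rim top edges, using ray-cast on z=.056 plane for pixel precision
C=pts(L,np.c_[uu.ravel(),vv.ravel()],.056).reshape(400,640,3)[...,:2]-o; cx=C@X*1000; cy=C@Y*1000
print("rim z",np.median(Z[rim]), "floor z",np.median(Z[(uu>490)&(uu<570)&(vv>125)&(vv<165)]))
for u in range(480,580,20):
    r=np.nonzero(rim[:,u])[0]; r=r[(r>30)&(r<230)]; gaps=np.nonzero(np.diff(r)>20)[0]
    print(u,"outer y",cy[r[0],u].round(1),cy[r[-1],u].round(1),"cavity y",[(cy[r[g],u].round(1),cy[r[g+1],u].round(1)) for g in gaps])
for v in range(60,205,20):
    r=np.nonzero(rim[v])[0]; r=r[r>420]; gaps=np.nonzero(np.diff(r)>20)[0]
    print(v,"outer x",cx[v,r[0]].round(1),"cavity +x",[cx[v,r[g]].round(1) for g in gaps])
hsv=cv2.cvtColor(L["im"],cv2.COLOR_RGB2HSV); b=cv2.inRange(hsv,(100,150,50),(125,255,255))>0
C2=pts(L,np.c_[uu.ravel(),vv.ravel()],.0655).reshape(400,640,3)[...,:2]-o
for v in range(115,180,12):
    r=np.nonzero(b[v]&(uu[v]>560))[0]; print("lip",v,r[0],((C2@X)[v,r[0]]*1000).round(1))
# bottle
L2=load("top0");P2=pts(L2,np.c_[uu.ravel(),vv.ravel()]).reshape(400,640,3)
m=(P2[...,2]>.1)&(uu>455)&(uu<505)&(vv>145)&(vv<190); q=P2[m][:,:2]-o; print("bottle h",(np.c_[q@X,q@Y].mean(0)*1000).round(1))
```

```text
rim z 0.05555553240371325 floor z 0.039931996876861164
480 outer y -83.8 59.9 cavity y [(np.float64(-31.4), np.float64(31.9))]
500 outer y -83.8 59.9 cavity y [(np.float64(-31.4), np.float64(31.9))]
520 outer y -83.8 59.9 cavity y [(np.float64(-31.4), np.float64(31.9))]
540 outer y -83.8 59.9 cavity y [(np.float64(-31.4), np.float64(31.9))]
560 outer y -83.8 59.9 cavity y [(np.float64(-30.5), np.float64(31.9))]
60 outer x 78.3 cavity +x []
80 outer x 78.6 cavity +x []
100 outer x 78.2 cavity +x []
120 outer x 78.6 cavity +x [np.float64(48.9)]
140 outer x 78.1 cavity +x [np.float64(48.9)]
160 outer x 78.5 cavity +x [np.float64(49.8)]
180 outer x 77.9 cavity +x []
200 outer x 78.4 cavity +x []
lip 115 594 -55.6
lip 127 591 -54.8
lip 139 590 -55.8
lip 151 587 -55.0
lip 163 585 -55.1
lip 175 584 -56.1
bottle h [-92.2 -99.9]
```

Run:
```python
from h import *
L=load("w4"); s=arm.state()
g=cv2.inRange(cv2.cvtColor(L["im"],cv2.COLOR_RGB2HSV),(45,90,30),(85,255,255))
g[:, :225]=0; g[:,470:]=0
R0=np.array(s["ee_rot"]);p0=np.array(s["position"])
for v,dz,n in((200,-.0035,"body"),(225,-.0035,"body"),(250,-.0035,"body"),(235,-.0095,"tongue")):
    r=np.nonzero(g[v])[0]; r=r[r<404] if n=="body" else r
    w=pts(L,[[r[0],v],[r[-1]+1,v]],p0[2]+dz); print(n,v,r[0],r[-1],((w-p0)@R0*1000).round(1))
w=cv2.inRange(cv2.cvtColor(L["im"],cv2.COLOR_RGB2HSV),(0,0,110),(180,60,255)); 
for v in (212,225,240):
    r=np.nonzero(w[v,290:340])[0]+290; q=pts(L,[[r[0],v],[r[-1]+1,v]],p0[2]+.0205); print("rib",v,r[0],r[-1],((q-p0)@R0*1000).round(1))
c=np.nonzero(g[:,260])[0][0]; print("y edge",((pts(L,[[260,c]],p0[2]-.0035)-p0)@R0*1000).round(1), "z",pts(L,[[345,195],[260,200],[430,235]])[:,2]-p0[2])
```

```text
body 200 238 403 [[ 25.7 -39.4   3.5]
 [ 25.6  47.9   3.5]]
body 225 239 403 [[ 12.  -39.5   3.5]
 [ 11.9  48.7   3.5]]
body 250 240 403 [[ -2.2 -39.7   3.5]
 [ -2.2  49.6   3.5]]
tongue 235 240 453 [[  4.4 -40.6   9.5]
 [  4.3  78.5   9.5]]Traceback (most recent call last):
  File "<stdin>", line 11, in <module>
IndexError: index 0 is out of bounds for axis 0 with size 0
```

```bash
cat >> h.py <<'E'
YAW=71.16
def hp(hx,z,th,hy=0,o=(.5711,-.2808)):
    a=np.radians(YAW)
    p=[o[0]+hx*.001*np.cos(a)-hy*.001*np.sin(a), o[1]+hx*.001*np.sin(a)+hy*.001*np.cos(a), z*.001]
    plan(p,Rt(YAW-90,th))
E
python3 -c "
from h import *
hp(18,140,18)"
```

```text
shift [0.0435 0.1693 0.0654] rot [3.142e-01 2.000e-04 6.000e-04] clock 12.4
```

servo_tool:
  commands:
    - [0.006,0.02,0,0.02,0,0]
    - [0.012,0.045,0,0.06,0,0]
    - [0.018,0.07,0,0.11,0,0]
    - [0.025,0.1,0.01,0.16,0,0]
    - [0.032,0.125,0.025,0.21,0,0]
    - [0.038,0.15,0.04,0.26,0,0]
    - [0.0435,0.169,0.055,0.3,0,0]
    - [0.0435,0.169,0.065,0.314,0,0]

```text
clock: 13.2
position: [0.576, -0.2662, 0.1387]
ee_rot: [[0.946, -0.31, 0.1], [-0.325, -0.899, 0.294], [-0.001, -0.31, -0.951]]
force: [-0.5, -0.3, -2.8]
gripper_width: 0.0119
gripper_force: 30.0
```

servo_tool:
  commands:
    - [0,0,0,0,0,0]
    - [0,0,0,0,0,0]
    - [0,0,0,0,0,0]
    - [0,0,0,0,0,0]
    - [0,0,0,0,0,0]
    - [0,0,0,0,0,0]
    - [0,0,0,0,0,0]
    - [0,0,0,0,0,0]

```text
clock: 14.0
position: [0.577, -0.2635, 0.1405]
ee_rot: [[0.947, -0.307, 0.1], [-0.322, -0.9, 0.292], [-0.0, -0.309, -0.951]]
force: [0.3, 0.4, -1.9]
gripper_width: 0.0117
gripper_force: 30.0
```

Run:
```python
from h import *
look('wrist','w5')
s=arm.state();print(s['position'],s['qpos'],s['gripper_width'])
hp(18,88,18)
im,d,M,c=look('scene','s5'); cv2.imwrite('pics/s5c.png',cv2.resize(im[170:320,110:310,::-1],None,fx=3.5,fy=3.5))
```

```text
[ 0.57696304 -0.26352949  0.1404609 ] [-0.6136538   0.5843637   1.30049799  0.30802188  1.35810469  1.20451348] 0.011670369889010228
shift [0.     0.0164 0.0498] rot [0.0002 0.0002 0.0005] clock 14.05
```

View pics/w5.png

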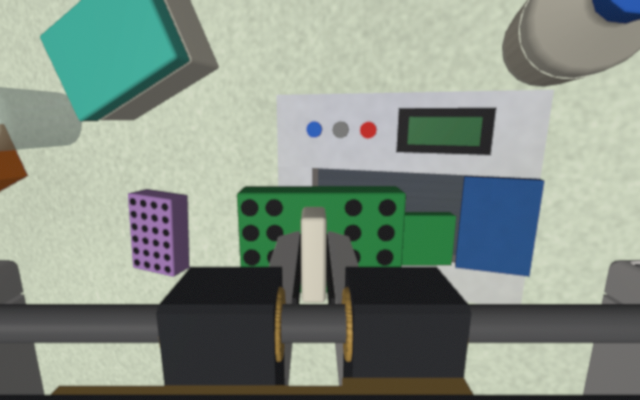

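View pics/s5c.png

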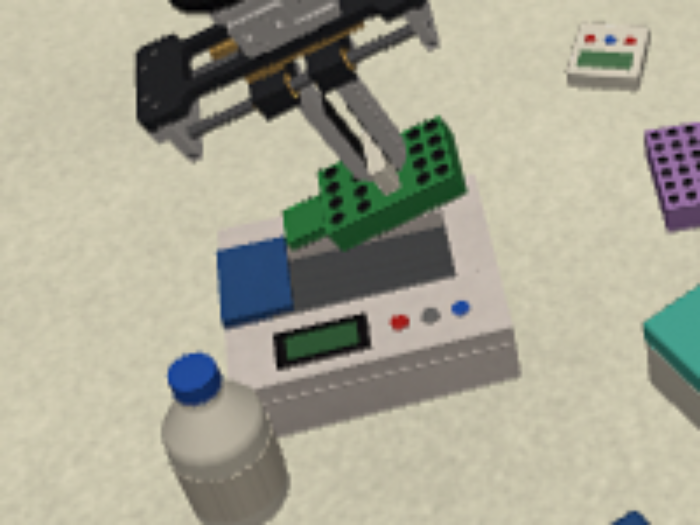

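The wrist view shows the tongue tip at (455,238) tilted down, with the lip's free edge at column ~460, row 180. The scene crop agrees.

Run:
```python
from h import *
L=load("w5"); hsv=cv2.cvtColor(L["im"],cv2.COLOR_RGB2HSV); b=cv2.inRange(hsv,(100,120,40),(125,255,255)); b[:170]=0;b[300:]=0
a=np.radians(YAW);X=np.array([np.cos(a),np.sin(a)]);Y=np.array([-X[1],X[0]]);o=np.array([.5711,-.2808])
def H(uv,z): q=pts(L,uv,z)[:,:2]-o; return np.c_[q@X,q@Y]*1000
for v in(185,195,205,225,245):
    r=np.nonzero(b[v])[0]; print(v,r[0],r[-1],H([[r[0],v],[r[-1]+1,v]],.0655).round(1).tolist())
for u in (475,500,525):
    r=np.nonzero(b[:,u])[0]; print(u,r[0],r[-1],H([[u,r[0]],[u,r[-1]+1]],.0655).round(1).tolist())
g=cv2.cvtColor(L["im"],cv2.COLOR_RGB2GRAY)
for u in (350,400,440):
    col=g[160:184,u].astype(int); r=160+np.argmin(np.diff(col)); print("cav -y",u,r+1,H([[u,r+1]],.056).round(1))
col=g[178,300:330].astype(int); r=300+np.argmin(np.diff(col)); print("cav +x",r+1,H([[r+1,178]],.056).round(1))
```

```text
185 463 542 [[-59.7, -25.8], [-104.5, -28.3]]
195 462 540 [[-59.7, -19.2], [-104.2, -22.1]]
205 461 538 [[-59.6, -12.5], [-104.0, -15.8]]
225 459 535 [[-59.6, 1.1], [-104.0, -2.9]]
245 457 532 [[-59.6, 15.2], [-104.0, 10.2]]
475 177 268 [[-66.3, -31.3], [-72.3, 30.8]]
500 178 271 [[-80.6, -31.4], [-87.4, 30.9]]
525 179 274 [[-94.4, -31.5], [-102.0, 31.0]]
cav -y 350 170 [[ 16.9 -31.1]]
cav -y 400 172 [[-18.9 -31.2]]
cav -y 440 174 [[-45.4 -31. ]]
cav +x 312 [[ 46.2 -23.7]]
```

servo_tool:
  commands:
    - [0,0.004,0.012,0,0,0]
    - [0,0.0075,0.023,0,0,0]
    - [0,0.011,0.034,0,0,0]
    - [0,0.0145,0.044,0,0,0]
    - [0,0.016,0.049,0,0,0]
    - [0,0.0168,0.0515,0,0,0]
    - [0,0.0168,0.0515,0,0,0]
    - [0,0.0168,0.0515,0,0,0]

```text
clock: 14.9
position: [0.5772, -0.2637, 0.0867]
ee_rot: [[0.947, -0.306, 0.1], [-0.322, -0.9, 0.292], [0.001, -0.309, -0.951]]
force: [-0.4, 0.1, -2.2]
gripper_width: 0.012
gripper_force: 30.0
```

```bash
python3 -c "
from h import *
hp(-2.5,86,18);hp(-3.5,86,18); s=arm.state();print(s['force'],s['position'])"
```

```text
shift [-0.0002  0.0198 -0.0057] rot [ 0.0003 -0.0005  0.0008] clock 14.9
shift [-0.0002  0.0208 -0.006 ] rot [ 0.0003 -0.0005  0.0008] clock 14.9
[-0.38481205  0.07113069 -2.19103213] [ 0.57715102 -0.26370549  0.0867157 ]
```

servo_tool:
  commands:
    - [0,0.003,-0.0009,0,0,0]
    - [0,0.006,-0.0018,0,0,0]
    - [0,0.009,-0.0027,0,0,0]
    - [0,0.012,-0.0036,0,0,0]
    - [0,0.015,-0.0044,0,0,0]
    - [0,0.018,-0.0052,0,0,0]
    - [0,0.0198,-0.0057,0,0,0]
    - [0,0.0198,-0.0057,0,0,0]

```text
clock: 15.7
position: [0.5702, -0.2833, 0.0855]
ee_rot: [[0.947, -0.307, 0.1], [-0.323, -0.9, 0.292], [-0.0, -0.309, -0.951]]
force: [-0.6, 0.8, -2.6]
gripper_width: 0.0116
gripper_force: 30.0
```

```bash
python3 -c "
from h import *
s=arm.state();print(s['force'],s['position'],s['gripper_width'])
for hx,z,t in((-1.2,82,15),(0,77.5,12),(1,74,9),(2,71,6),(2.8,68.7,3),(3.3,66.5,0),(3.3,65.7,0)): hp(hx,z,t)"
```

```text
[-0.64483953  0.75104402 -2.63224311] [ 0.57021995 -0.28333375  0.08552891] 0.01164924802900309
shift [ 0.     -0.0003  0.0038] rot [-0.0522  0.0002  0.0003] clock 15.7
shift [ 0.     -0.0001  0.0085] rot [-1.046e-01  1.000e-04  3.000e-04] clock 15.7
shift [0.     0.0001 0.0121] rot [-1.569e-01  1.000e-04  4.000e-04] clock 15.7
shift [0.     0.     0.0153] rot [-2.093e-01  1.000e-04  4.000e-04] clock 15.7
shift [ 0.     -0.      0.0177] rot [-2.616e-01  1.000e-04  4.000e-04] clock 15.7
shift [0.     0.0002 0.0199] rot [-3.14e-01  1.00e-04  4.00e-04] clock 15.7
shift [0.     0.0004 0.0207] rot [-3.14e-01  1.00e-04  4.00e-04] clock 15.7
```

servo_tool:
  commands:
    - [0,0,0.002,-0.026,0,0]
    - [0,0,0.0038,-0.052,0,0]
    - [0,0,0.006,-0.078,0,0]
    - [0,0,0.008,-0.105,0,0]
    - [0,0,0.01,-0.131,0,0]
    - [0,0,0.0115,-0.157,0,0]
    - [0,0,0.013,-0.183,0,0]
    - [0,0,0.0143,-0.209,0,0]

```text
clock: 16.5
position: [0.5718, -0.2788, 0.0719]
ee_rot: [[0.947, -0.321, 0.033], [-0.322, -0.942, 0.097], [0.0, -0.103, -0.995]]
force: [-0.1, -0.1, -2.9]
gripper_width: 0.0117
gripper_force: 30.0
```

```bash
python3 -c "
from h import *
s=arm.state();print(s['force'],s['position'],s['gripper_width'])
for hx,z,t in((2.8,69,3),(3.5,67,0),(3.5,65.8,0)): hp(hx,z,t)"
```

```text
[-0.08202348 -0.06817316 -2.87989683] [ 0.57177611 -0.27884175  0.07189876] 0.011693137484705638
shift [-0.     -0.0004  0.003 ] rot [-0.0505 -0.      0.0006] clock 16.5
shift [-0.     -0.0009  0.005 ] rot [-0.1029 -0.      0.0006] clock 16.5
shift [-0.     -0.0008  0.0062] rot [-0.1029 -0.      0.0006] clock 16.5
```

servo_tool:
  commands:
    - [0,-0.0002,0.001,-0.025,0,0]
    - [0,-0.0004,0.0025,-0.05,0,0]
    - [0,-0.0006,0.0037,-0.075,0,0]
    - [0,-0.0009,0.0047,-0.095,0,0]
    - [0,-0.0009,0.005,-0.103,0,0]
    - [0,-0.0009,0.0056,-0.103,0,0]
    - [0,-0.0009,0.006,-0.103,0,0]
    - [0,-0.0009,0.006,-0.103,0,0]

```text
clock: 17.3
position: [0.5721, -0.2776, 0.0661]
ee_rot: [[0.947, -0.323, 0.001], [-0.323, -0.947, 0.002], [-0.0, -0.002, -1.0]]
force: [0.2, 0.0, -1.4]
gripper_width: 0.0117
gripper_force: 30.0
```

```bash
python3 -c "
from h import *
s=arm.state();print(s['force'],s['ft_torque'],s['position'],s['gripper_width'])
hp(3.5,65.5,0)"
```

```text
[ 0.21816528  0.03989007 -1.40487705] [0.0709365  0.01991107 0.02309519] [ 0.57214195 -0.27761623  0.06605309] 0.011676991199039127
shift [ 0.     -0.0001  0.0006] rot [-0.0022  0.0001  0.0003] clock 17.3
```

servo_tool:
  commands:
    - [0,0,0.0005,-0.002,0,0]
    - [0,0,0.0008,-0.002,0,0]
    - [0,0,0.001,-0.002,0,0]
    - [0,0,0.001,-0.002,0,0]
    - [0,0,0.001,-0.002,0,0]
    - [0,0,0.001,-0.002,0,0]
    - [0,0,0.001,-0.002,0,0]
    - [0,0,0.001,-0.002,0,0]

```text
clock: 18.1
position: [0.5722, -0.2776, 0.0654]
ee_rot: [[0.947, -0.322, 0.0], [-0.322, -0.947, -0.0], [0.0, 0.0, -1.0]]
force: [-5.0, -0.2, 5.3]
gripper_width: 0.0116
gripper_force: 30.0
```

servo_tool:
  commands:
    - [0,0,0,0,0,0]
    - [0,0,0,0,0,0]
    - [0,0,0,0,0,0]
    - [0,0,-0.01,0,0,0]
    - [0,0,-0.04,0,0,0]
    - [0,0,-0.08,0,0,0]
    - [0,0,-0.12,0,0,0]
    - [0,0,-0.15,0,0,0]
  grip: 0.04

```text
clock: 18.9
position: [0.5725, -0.2775, 0.2188]
ee_rot: [[0.947, -0.322, 0.003], [-0.322, -0.947, -0.001], [0.003, 0.0, -1.0]]
force: [-0.1, 0.3, 0.0]
gripper_width: 0.04
gripper_force: 0.0
```

servo_tool:
  commands:
    - [-0.03,0,0,0,0,0]
    - [-0.07,0,0,0,0,0]
    - [-0.1,0,0,0,0,0]
    - [-0.1,0,0,0,0,0]
    - [-0.1,0,0,0,0,0]
    - [-0.1,0,0,0,0,0]
    - [-0.1,0,0,0,0,0]
    - [-0.1,0,0,0,0,0]

```text
clock: 19.7
position: [0.478, -0.2453, 0.2148]
ee_rot: [[0.947, -0.322, -0.0], [-0.322, -0.947, 0.0], [-0.0, -0.0, -1.0]]
force: [-0.4, 0.5, -0.3]
gripper_width: 0.0399
gripper_force: 0.0
```

Run:
```python
from h import *
look('wrist','w6'); L=load("w6"); s=arm.state(); print(s['clock'],s['position'],s['gripper_width'])
vv,uu=np.mgrid[0:400,0:640]
P=pts(L,np.c_[uu.ravel(),vv.ravel()]).reshape(400,640,3)
a=np.radians(YAW);X=np.array([np.cos(a),np.sin(a)]);Y=np.array([-X[1],X[0]]);o=np.array([.5711,-.2808])
Q=(P[...,:2]-o); hx=Q@X*1000; hy=Q@Y*1000
g=cv2.inRange(cv2.cvtColor(L["im"],cv2.COLOR_RGB2HSV),(45,90,30),(85,255,255))>0
m=g&(abs(hx)<80)&(abs(hy)<35)
top=m&(hx>-43)&(P[...,2]>.055)
A=np.c_[hx[top],hy[top],np.ones(top.sum())]; print("plane",np.linalg.lstsq(A,P[...,2][top]*1000,rcond=None)[0], "extent",np.percentile(hx[top],[0.5,99.5]),np.percentile(hy[top],[.5,99.5]))
print(cv2.minAreaRect(np.c_[hx[m&(hx>-44)],hy[m&(hx>-44)]].astype(np.float32)),"tongue min hx",hx[m].min())
```

```text
19.75 [ 0.47786734 -0.24530357  0.21480338] 0.0398725370382362
plane [1.01208197e-02 2.11653483e-01 6.33909280e+01] extent [-42.76030533  43.32933046] [-29.14952521  32.90131749]
((1.335479736328125, 1.3454608917236328), (63.189395904541016, 91.48135375976562), 88.5801010131836) tongue min hx -60.96897996221164
```

View pics/w6.png

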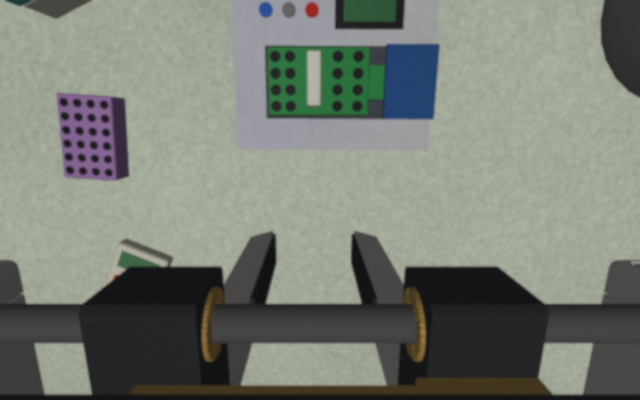

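The block is in the cavity with its tongue under the lip (block (318,80), tongue (377,82)). The fitted sideways slope looks suspicious, so I'll check it robustly.

Run:
```python
from h import *
L=load("w6")
vv,uu=np.mgrid[0:400,0:640]
P=pts(L,np.c_[uu.ravel(),vv.ravel()]).reshape(400,640,3)
a=np.radians(YAW);X=np.array([np.cos(a),np.sin(a)]);Y=np.array([-X[1],X[0]]);o=np.array([.5711,-.2808])
Q=(P[...,:2]-o); hx=Q@X*1000; hy=Q@Y*1000; Z=P[...,2]*1000
for v in range(38,124,5): print(v,[(int(hy[v,u]),round(float(Z[v,u]),1)) for u in(270,283,342,355,367,377)])
print("rim",[round(float(np.median(Z[v-2:v+3,u-4:u+5])),1) for u,v in((250,60),(250,100),(320,133),(320,33),(290,20))],"rib",np.median(Z[60:100,310:318]))
```

```text
38 [(-37, 55.4), (-37, 55.8), (-37, 55.3), (-37, 53.9), (-37, 54.9), (-37, 55.3)]
43 [(-33, 54.7), (-33, 55.3), (-33, 54.8), (-33, 56.3), (-33, 54.9), (-33, 55.0)]
48 [(-28, 60.4), (-28, 60.3), (-28, 60.8), (-28, 59.7), (-27, 62.6), (-30, 47.2)]
53 [(-24, 60.1), (-23, 61.9), (-24, 61.4), (-23, 62.1), (-23, 62.1), (-27, 40.1)]
58 [(-20, 60.8), (-20, 60.5), (-19, 61.7), (-19, 62.0), (-19, 63.5), (-23, 40.3)]
63 [(-15, 60.2), (-15, 61.8), (-15, 60.7), (-15, 61.6), (-15, 61.9), (-18, 39.8)]
68 [(-11, 60.3), (-11, 62.3), (-11, 60.3), (-11, 62.2), (-11, 62.1), (-12, 55.3)]
73 [(-7, 62.0), (-7, 60.1), (-7, 62.1), (-7, 62.7), (-7, 61.3), (-8, 53.7)]
78 [(-3, 62.2), (-3, 61.8), (-3, 61.4), (-3, 61.8), (-3, 61.9), (-3, 55.7)]
83 [(0, 61.1), (0, 60.0), (0, 60.9), (0, 61.2), (0, 61.5), (0, 54.6)]
88 [(5, 62.3), (5, 62.1), (5, 61.5), (5, 61.4), (5, 60.6), (4, 55.3)]
93 [(9, 61.6), (9, 61.6), (9, 61.1), (9, 61.0), (9, 61.1), (9, 55.8)]
98 [(13, 62.3), (13, 61.7), (13, 60.6), (13, 61.5), (13, 60.2), (13, 55.8)]
103 [(18, 60.8), (18, 61.9), (18, 60.8), (18, 62.0), (18, 60.9), (17, 39.0)]
108 [(22, 60.9), (22, 62.2), (22, 61.6), (22, 61.4), (22, 61.3), (21, 41.0)]
113 [(26, 62.6), (26, 62.2), (26, 61.4), (26, 62.2), (26, 60.7), (26, 40.0)]
118 [(31, 40.2), (31, 40.2), (31, 40.1), (31, 39.7), (31, 38.5), (31, 40.8)]
123 [(35, 55.3), (35, 55.3), (35, 54.4), (35, 54.7), (35, 55.8), (35, 56.2)]
rim [55.1, 55.5, 55.3, 55.3, 55.5] rib 85.35689343078984
```

The top lies flat at about 61.5 mm everywhere (62 expected), with floor visible along the sides. The block is level and seated, so I hand in.

```bash
python3 -c "
from cell import arm
print(arm.hand_in())"
```

```text
the job is handed in; nothing more can be done
None
```

The green block lies flat in the heater's cavity with its tongue under the blue lip. It is released, the arm is clear, and the job is handed in at about 20 s; no verdict came back.

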